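# Tip the stray knife into the cutlery box and lower its lid shut

### The arm

A 7-joint arm with a two-finger parallel gripper is mounted at the origin on a cart in front of the work surface, level with it; the furniture and walls round the work are solid. World frame = base frame: x ahead of the robot, y to its left, z up, the work surface at z = 0. Lengths are in m, angles in rad, forces in N, time in s.
With the tool pointing down it reaches from about 0.4 to 0.85 m from the base axis. Payload 10.4 kg.
Tool frame: the origin (TCP) lies between the finger pads; the fingertips stand 14 mm ahead of it and the grasp point (between the pads) lies 5 mm behind it (r.finger_overhang is the z of the fingertips in the tool frame, in m); z points along the fingers, y is the line along which they close (so a half turn about z gives the same grasp; the last joint's range is limited). The gripper opens to 87 mm and grips with 3 to 60 N. Pads are 19 mm wide; open, the fingers measure 117 mm over their backs; the gripper's body (75 mm by 190 mm) begins 51 mm behind the grasp point.
Start: joints at [1.316, 0.332, -0.065, 1.46, 0.022, 1.35, -0.088], TCP at [0.144, -0.608, 0.237] pointing down, gripper open.
Joint ranges: [-2.6, 2.6], [-0.5, 2.12], [-1.47, 1.34], [0.16, 2.42], [-1.27, 4.41], [0.06, 2.06], [-2.6, 2.6]. Speed limits (rad/s): [2.22, 2.22, 2.79, 2.79, 3.14, 3.14, 3.14].

### API

Orientations are given as a unit quaternion [x, y, z, w].
In Python, from bench import r, optics gives the robot as it stands.
- The arm moves only by the shell command python3 -m pendant 'ROWS' [FORCE]. ROWS is JSON, a list of rows, each a list of 7 numbers: the closure, from -1 (fully open) to 1 (shut), then the shift along the tool's x, y, z scaled (see below), then the turn, a rotation vector about the tool's x, y, z scaled (see below). In form: [[grip, x, y, z, rx, ry, rz], ...]. A call has 1 to 8 rows; each row is the pose to reach, as a shift and turn from the pose commanded when the call began, along the tool's axes at that moment; what a row does not reach only later rows make up. The controller multiplies each number of a shift by 0.3 m and each number of a turn by 120 degrees. A row lasts 1/8 s, in which the tool goes at most 62.5 mm and 10.7 degrees, less where a joint would pass 70% of its speed; a pose out of reach is approached as far as the arm can. A call with a number of a shift or a turn outside -1 to 1 is refused whole. A call with a gripper value outside its range is refused whole. The fingers move at their own pace and stop on an object; FORCE is the grip in N (left out, the last holds). Time passes only in rows, so rows that repeat a pose let the fingers close. It gives the time, the measured TCP pose, the force, the opening and the grip force at its end, in the units of the state.
- r.read_state(): the state, without advancing time (a new reading comes with each control period).
- optics.camera(name): name is "side" or "top"; returns a dict with "pixels" (480x640x3 uint8, red, green, blue), "vfov" (degrees; the focal length in pixels is half the picture's height over the tangent of half this angle, whatever the lens; pixels are square), "cx", "cy" (the principal point, pixels), "rvec" (rotation vector, rad) and "tvec" (3), from world to camera coordinates, as OpenCV has them. Camera axes: x right, y down, z forward; pixel columns grow to the right and rows downward; lengths in m; the calibration is good to about 2 mm. A picture is of the moment at which its call begins. There is no depth.
- r.close_job(): hands the job in; it is judged then, once.
The state is a dict: "time": time; "joint_positions": joint angles; "joint_vel": joint speeds; "joint_torque": joint torques, N m; "ee_pos": TCP position; "eef_rot": TCP orientation; "ft_force": force on the tool from outside, world axes, zero at the start; "torque": the same for the moment, N m; "width": finger opening in m; "grip_force": force on a finger pad.
Only numpy, scipy, OpenCV 4.12 (cv2) and the standard library are available. Lean on these libraries where they do the work, as an engineer would, in place of code of your own. Each camera call takes 0.05 s, during which the arm holds its last target. There are 200 camera calls.

### The job

Shut the open cutlery box by pushing only; nothing is to be pinched, gripped or picked up. First push the knife whose handle hangs out over the end of the box with your fingertips until it tips in and lies wholly inside; then push the lid over from behind and let it down on your fingers, without letting it drop and slam, until it is fully shut. Be gentle, do not shove the box about, and leave the mug, the salt shaker and the tub alone.

Things in the scene. Friction and masses are not known exactly. Their poses are not given: they have to be found in the camera images.
- box: The wooden cutlery box whose lid stands open: 185 (x) by 284 (y) by 70 mm high when shut, 1.2 kg, loose. Origin: centre of its underside; x points to its back, where the lid is hinged, y along its length, z up. Walls 8 mm thick, rim 60 mm high, outer faces at x -83 and +87, y -140 and +140 mm.
- box_front (a point): Middle of the front compartment at rim height (box x -36, z 60 mm). A divider 45 mm high at box x = +2 mm parts the box into a front and a rear compartment, each about 74 by 264 mm, half full of fixed cutlery up to 30 mm above the worktop, so 30 mm stay free below the lid.
- box_lid (a joint): Hinge of the lid, rad: 0 shut, 1.57 upright, 1.83 leaning back on its stop. Friction keeps it where it is left from about 1.3 to 1.83; below about 1.2 it falls shut by itself and slams unless held back. Let go within the last 0.2 rad (edge 35 mm above the rim) it closes softly. Anything that lies over the rim keeps it from shutting.
- box_hinge (a point): Middle of the lid's hinge line, which runs along the box's y (box x = +90, z = +61 mm). The lid is a plain board, 9 mm thick, 284 mm wide, 0.2 kg, that reaches 175 mm from this line; shut, its underside is level with the line. A tab 36 mm wide, 4 mm thick, at the middle of its edge reaches 8 mm farther.
- lid_edge (a point): Middle of the lid's free edge, mid-thickness, 175 mm from the hinge line; about 235 mm above the worktop when upright.
- knife: Steak knife with a dark wooden handle, 195 mm long, 70 g, loose: handle 98 mm long, 19 to 22 mm wide, 14 mm thick; flat steel blade 17 mm wide. It leans over the rim of the box's left (+y) end wall, in line with the front compartment: blade inside on the cutlery, handle sloping up and out. Origin: on its underside, halfway; x points from handle to blade.
- knife_butt (a point): Butt end of the knife's wooden handle, mid-thickness; at first 70 to 90 mm above the worktop, 25 to 50 mm outside the end wall. Pushed along its length the knife slides in over the rim until the handle drops inside.
- knife_point (a point): Point of the knife's blade.
- mug: White mug with dots, 78 mm wide (114 with handle), 93 mm high, to the left behind the box: leave alone. Origin: centre of its underside.
- salt: Salt shaker, 44 mm wide, 90 mm high, to the right of the box: leave alone. Origin: centre of its underside.
- tub: Pale lidded tub, 96 by 137 mm, 53 mm high, behind the box: leave alone. Origin: centre of its underside.
There are look-alikes about, which are no part of the job. Of the things shaped like the knife, the wooden one is meant.

How it is judged:
On the way, in this order (a step that is already met when the one before it is completed fails the run):
1. the knife lies wholly inside the box, below its rim (z of knife_point in the frame of box between 0 and 0.056 m and y of knife_point in the frame of box between -0.134 and 0.134 m and x of knife_point in the frame of box between -0.078 and 0.082 m and z of knife_butt in the frame of box between 0 and 0.056 m and y of knife_butt in the frame of box between -0.134 and 0.134 m and x of knife_butt in the frame of box between -0.078 and 0.082 m and value of joint box_lid above 1.2 rad), for 0.2 s.
2. the lid has been tipped over past upright and is on its way down (value of joint box_lid below 1.2 rad).
At the end, for the whole second after the job is handed in: The lid is shut (joint under 0.03 rad), the knife lies wholly inside the box with both ends below its rim and at rest, and the box stands flat, at rest, within 30 mm of where it began (value of joint box_lid below 0.03 rad and z of knife_point in the frame of box between 0 and 0.056 m and y of knife_point in the frame of box between -0.134 and 0.134 m and x of knife_point in the frame of box between -0.078 and 0.082 m and z of knife_butt in the frame of box between 0 and 0.056 m and y of knife_butt in the frame of box between -0.134 and 0.134 m and x of knife_butt in the frame of box between -0.078 and 0.082 m and linear speed of each of knife, box below 0.02 m/s and distance of box from where it was at the start of the episode below 0.03 m and angle between box's own z axis and vertical below 0.05 rad); the robot touches nothing.
It fails at once if the lid drops or is slammed: it moves towards shut faster than 5.5 rad/s (velocity of joint box_lid below -5.5 rad/s).
It fails at once if the knife is lifted (its middle rises above 110 mm), pinched or pushed hard (over 15 N) (height (world z) of knife above 0.11 m or contact force between the fingers and knife above 15 N).
It fails at once if the box or its lid is gripped or pushed hard (over 30 N) (contact force between the fingers and box above 30 N).
It fails at once if the box is shoved more than 30 mm, or lifted or tilted (distance of box from where it was at the start of the episode above 0.03 m or height (world z) of box above 0.01 m or angle between box's own z axis and vertical above 0.1 rad).
It fails at once if the mug, the salt shaker or the tub is moved more than 20 mm (distance of any of mug, salt, tub from where it was at the start of the episode above 0.02 m).
It also fails if it takes over 61 s, if anything falls off the work surface, if the arm or the gripper's body presses on something with over 40 N, if the wrist force passes 120 N, or if a joint passes its speed limit or range.

## Working session

There is one attempt and no reset: what is moved stays moved. The work goes in short steps, Python scripts to look and compute and a shell command to move; the robot and the scene stay as the last step left them, time stands still between calls to the robot, and variables do not carry over. Pictures are saved under pics/ and viewed, at most 10 in all, crops included, and the job is handed in when it is done.

```bash
ls; mkdir -p pics
cat > h.py <<'E'
import numpy as np, cv2
from scipy.spatial.transform import Rotation as R
from bench import r, optics
def cam(n):
    c=optics.camera(n); f=240/np.tan(np.radians(c['vfov'])/2)
    c['K']=np.array([[f,0,c['cx']],[0,f,c['cy']],[0,0,1.]]); c['Rm']=cv2.Rodrigues(np.array(c['rvec'],float))[0]; c['t']=np.array(c['tvec'],float).ravel(); return c
def save(c,fn): cv2.imwrite(fn,np.array(c['pixels'])[:,:,::-1])
def ray(c,u,v):
    d=c['Rm'].T@np.linalg.inv(c['K'])@[u,v,1.]; return -c['Rm'].T@c['t'], d/np.linalg.norm(d)
def onz(c,u,v,z):
    o,d=ray(c,u,v); return o+d*(z-o[2])/d[2]
def two(c1,p1,c2,p2):
    o1,d1=ray(c1,*p1);o2,d2=ray(c2,*p2)
    s=np.linalg.lstsq(np.c_[d1,-d2],o2-o1,rcond=None)[0]
    a=o1+s[0]*d1;b=o2+s[1]*d2; return (a+b)/2,np.linalg.norm(a-b)
def proj(c,P):
    q=c['K']@(c['Rm']@np.array(P)+c['t']); return q[:2]/q[2]
E
python3 - <<'E'
from h import *
for n in('top','side'):
    c=cam(n); save(c,f'pics/{n}0.png'); print(n,c['vfov'],c['cx'],c['cy'],-c['Rm'].T@c['t'],c['Rm'][2], [k for k in c])
s=r.read_state();print(s); print(R.from_quat(s['eef_rot']).as_matrix().round(3), r.finger_overhang)
E
```

```text
pics
top 45.07291634072252 324.24526502774984 240.7831777313291 [0.42476712 0.06582269 1.31630912] [ 0.16327107 -0.00946802 -0.98653582] ['pixels', 'vfov', 'cx', 'cy', 'rvec', 'tvec', 'K', 'Rm', 't']
side 52.183156767730225 321.00677412935715 237.0524330526202 [0.27488231 0.94346909 0.42731092] [ 0.33925974 -0.87503862 -0.34526836] ['pixels', 'vfov', 'cx', 'cy', 'rvec', 'tvec', 'K', 'Rm', 't']
{'time': 0.1, 'joint_positions': array([ 1.31639926,  0.332826  , -0.06465448,  1.46088526,  0.02161668,
        1.34990808, -0.08852867]), 'joint_vel': array([ 0.00046178, -0.00447558, -0.00051446, -0.00156685, -0.00012372,
       -0.00161347, -0.0002294 ]), 'joint_torque': array([ 1.52177272e-03, -6.24540639e+01,  2.46339559e-02, -3.90720713e+01,
       -6.16098242e-02,  3.65563924e-02,  4.51108122e-05]), 'ee_pos': array([ 0.1434648 , -0.6079582 ,  0.23580923]), 'eef_rot': array([ 9.93293848e-01,  1.15615263e-01, -1.22650899e-04, -6.54232791e-04]), 'ft_force': array([-0.05918963,  0.17686985, -0.9473759 ]), 'torque': array([-0.01583355, -0.01786473, -0.02293766]), 'grip_force': 0.0, 'width': 0.0869530499118842}
[[ 0.973  0.23  -0.   ]
 [ 0.23  -0.973  0.001]
 [-0.    -0.001 -1.   ]] 0.014
```

View pics/top0.png

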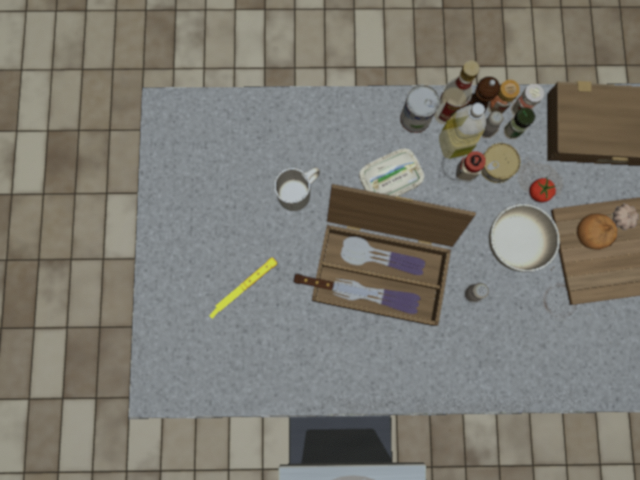

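View pics/side0.png

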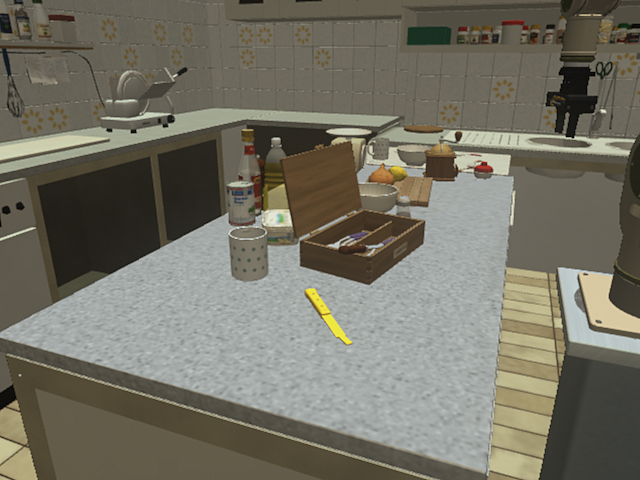

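The top view shows the box at about (314–450, 228–324), with the lid leaning back at (328–474, 186–248). The wooden knife's handle runs from (296,279) to (332,287). Yellow is the decoy, the mug is at (293,188), the tub at (392,173) and the salt at (477,291). In the side view the box is at (300–425, 210–278).

Run:
```python
from h import *
a=cam('top')['pixels'][170:340,270:490]; b=cam('side')['pixels'][130:290,220:440]
A=cv2.resize(np.array(a),(760,None) if 0 else (777,600),interpolation=cv2.INTER_CUBIC); cv2.imwrite('pics/c1.png',A[:,:,::-1])
B=cv2.resize(np.array(b),(792,576),interpolation=cv2.INTER_CUBIC); cv2.imwrite('pics/c2.png',B[:,:,::-1])
```

```text
(no output)
```

View pics/c1.png

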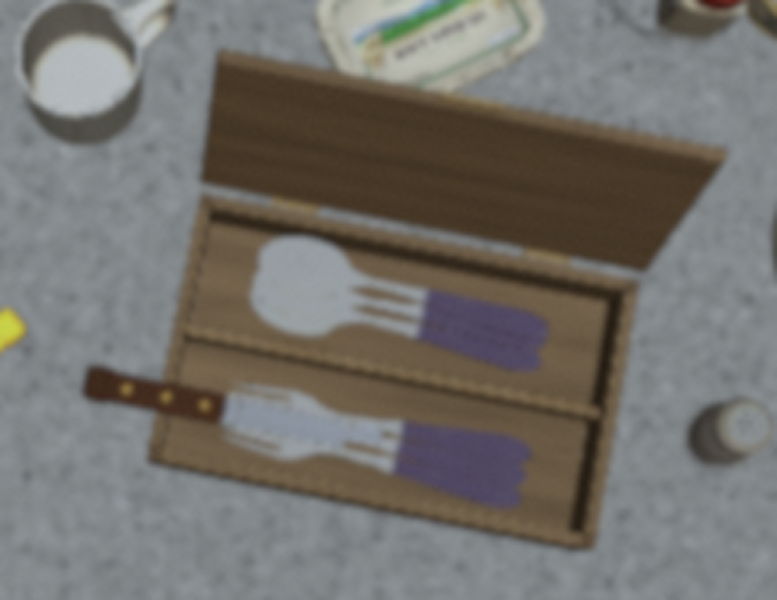

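View pics/c2.png

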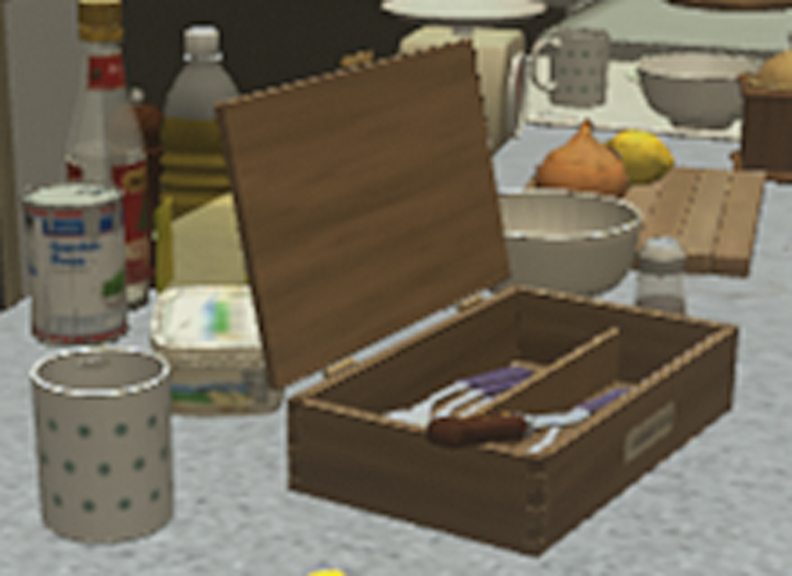

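The crops show the rim corners at c1 (150,461), (592,547), (637,281) and (203,197). The knife butt is at c1 (88,383) / c2 (432,432), and the lid's free edge tips are at c1 (219,52) and (725,155).

Run:
```python
from h import *
t=cam('top');s=cam('side')
T=lambda u,v:(270+u/3.532,170+v/3.529)
S=lambda u,v:(220+u/3.6,130+v/3.6)
Q=[onz(t,*T(*p),.06) for p in((150,461),(592,547),(637,281),(203,197))]
for q in Q: print(q.round(4))
print('len',np.linalg.norm(Q[0]-Q[1]),np.linalg.norm(Q[3]-Q[2]),'wid',np.linalg.norm(Q[0]-Q[3]),np.linalg.norm(Q[1]-Q[2]))
for n,a,b in(('FL',(150,461),(541,455)),('BL',(203,197),(291,400)),('FR',(592,547),(738,327)),('butt',(88,383),(432,432)),('ferr',(225,407),(525,425)),('lidL',(219,52),(220,105)),('lidR',(725,155),(468,42))):
    p,e=two(t,T(*a),s,S(*b));print(n,p.round(4),round(e,4))
c=sum(Q)/4; y=(Q[0]-Q[1])+(Q[3]-Q[2]);y/=np.linalg.norm(y);x=np.array([y[1],-y[0],0]);print('c',c,'x',x,'y',y,'yaw deg',np.degrees(np.arctan2(x[1],x[0])))
o=c-.002*x; o[2]=0
B=lambda p:np.array([(p-o)@x,(p-o)@y,p[2]])
for n,a,b in(('butt',(88,383),(432,432)),('ferr',(225,407),(525,425)),('lidL',(219,52),(220,105)),('lidR',(725,155),(468,42))): print(n,B(two(t,T(*a),s,S(*b))[0]).round(4))
np.savez('box.npz',o=o,x=x,y=y)
# others
for n,p,z in(('mugc',T(80,45),.093),('mughandle',T(165,5),.07),('salt',T(745,425),.09),('tub front mid',T(400,90),.05),('tubL',T(325,30),.05)): print(n,B(onz(t,*p,z)).round(3),onz(t,*p,z).round(3))
```

```text
[0.5017 0.0808 0.06  ]
[ 0.4463 -0.1881  0.06  ]
[ 0.61   -0.2234  0.06  ]
[0.6661 0.0462 0.06  ]
len 0.2745870084839792 0.2754203227769852 wid 0.16807066897434375 0.16747705464919616
FL [0.5035 0.0813 0.0611] 0.0039
BL [0.6676 0.0465 0.0578] 0.0022
FR [ 0.4463 -0.1883  0.0589] 0.0
butt [0.5516 0.1188 0.081 ] 0.0075
ferr [0.5316 0.0336 0.0577] 0.006
lidL [0.7145 0.039  0.2291] 0.0002
lidR [ 0.6547 -0.2361  0.2275] 0.001
c [ 0.55601166 -0.07111478  0.06      ] x [ 0.97920841 -0.20285683  0.        ] y [0.20285683 0.97920841 0.        ] yaw deg -11.704068737341542
butt [-0.0408  0.1851  0.081 ]
ferr [-0.0432  0.0976  0.0577]
lidL [0.1348 0.14   0.2291]
lidR [ 0.1322 -0.1416  0.2275]
mugc [0.159 0.229 0.093] [0.756 0.121 0.093]
mughandle [0.201 0.184 0.07 ] [0.788 0.069 0.07 ]
salt [ 0.006 -0.21   0.09 ] [ 0.517 -0.277  0.09 ]
tub front mid [0.18  0.028 0.05 ] [ 0.736 -0.08   0.05 ]
tubL [0.21  0.082 0.05 ] [ 0.776 -0.033  0.05 ]
```

```bash
cat >> h.py <<'E'
def aim(L):
    b=np.load('box.npz'); s=r.read_state(); p=np.array(s['ee_pos']); M=R.from_quat(s['eef_rot']); up=np.array([0,0,1.])
    x,y=b['x'],b['y']; d=p-b['o']; z=M.as_matrix()[:,2]
    print('t',round(s['time'],2),'tcp box',np.round([d@x,d@y,d[2]],4),'tilt',round(np.degrees(np.arctan2(z@x,-z[2])),1),'F',np.round([s['ft_force']@x,s['ft_force']@y,s['ft_force'][2]],2),'w',round(s['width'],4))
    for bx,by,bz,f in L:
        f=np.radians(f); Z=np.sin(f)*x-np.cos(f)*up; Y=np.sin(f)*up+np.cos(f)*x
        T=R.from_matrix(np.c_[y,Y,Z]); P=b['o']+bx*x+by*y+bz*up
        print((M.inv().apply(P-p)/.3).round(3).tolist(),((M.inv()*T).as_rotvec()/np.radians(120)).round(3).tolist())
E
python3 - <<'E'
from h import *
aim([(-.2,-.1,.24,0),(-.041,.225,.2,0)])
E
```

```text
t 0.3 tcp box [-0.2929 -0.6096  0.2363] tilt -0.0 F [0.38 0.45 0.61] w 0.0871
[0.998, -1.409, -0.012] [-0.0, -0.0, -0.542]
[1.936, -2.167, 0.122] [-0.0, -0.0, -0.542]
```

```bash
python3 -m pendant '[[1,0.7,-0.98,0.05,0,0,-0.35],[1,0.7,-0.98,0.05,0,0,-0.35],[1,0.7,-0.98,0.05,0,0,-0.35],[1,0.7,-0.98,0.05,0,0,-0.35],[1,0.7,-0.98,0.05,0,0,-0.35],[1,0.7,-0.98,0.05,0,0,-0.35],[1,0.7,-0.98,0.05,0,0,-0.35],[1,0.7,-0.98,0.05,0,0,-0.35]]'
python3 - <<'E'
from h import *
aim([(-.041,.225,.2,0)])
E
```

```text
time: 1.3
ee_pos: [0.2802, -0.2744, 0.2218]
eef_rot: [0.886, 0.464, -0.0, 0.0]
ft_force: [0.2, -0.1, 0.3]
width: 0.0148
grip_force: 0.0
t 1.3 tcp box [-0.2268 -0.255   0.2218] tilt 0.0 F [ 0.26 -0.09  0.27] w 0.0148
[1.715, -0.056, 0.072] [0.0, 0.0, -0.192]
```

```bash
python3 -m pendant '[[1,1,-0.03,0.02,0,0,-0.19],[1,1,-0.03,0.02,0,0,-0.19],[1,1,-0.03,0.02,0,0,-0.19],[1,1,-0.03,0.02,0,0,-0.19],[1,1,-0.03,0.02,0,0,-0.19],[1,1,-0.03,0.02,0,0,-0.19]]'
python3 - <<'E'
from h import *
aim([(-.041,.225,.2,0),(-.041,.225,.08,0)])
E
```

```text
time: 2.05
ee_pos: [0.4454, -0.0199, 0.2156]
eef_rot: [0.776, 0.631, 0.001, -0.001]
ft_force: [-0.3, -0.4, 0.2]
width: 0.0004
grip_force: 0.0
t 2.05 tcp box [-0.1167  0.0277  0.2156] tilt 0.0 F [-0.23 -0.41  0.18] w 0.0004
[0.657, 0.252, 0.054] [0.0, -0.001, 0.0]
[0.656, 0.252, 0.454] [0.0, -0.001, 0.0]
```

```bash
python3 -m pendant '[[1,0.2,0.08,0.03,0,0,0],[1,0.4,0.16,0.05,0,0,0],[1,0.6,0.24,0.05,0,0,0],[1,0.66,0.252,0.05,0,0,0],[1,0.66,0.252,0.2,0,0,0],[1,0.66,0.252,0.35,0,0,0],[1,0.66,0.252,0.43,0,0,0],[1,0.66,0.252,0.45,0,0,0]]'
python3 - <<'E'
from h import *
aim([(-.041,.19,.08,0),(-.041,.145,.08,0)])
a=cam('top')['pixels'][230:340,260:400]; b=cam('side')['pixels'][190:290,300:440]
A=np.hstack([cv2.resize(np.array(i),(400,400*i.shape[0]//i.shape[1]) if 0 else (400,300),interpolation=cv2.INTER_CUBIC) for i in(a,b)]); cv2.imwrite('pics/k1.png',A[:,:,::-1])
E
```

```text
time: 3.05
ee_pos: [0.5584, 0.1534, 0.0784]
eef_rot: [0.777, 0.629, -0.002, -0.0]
ft_force: [-0.5, -0.0, 0.3]
width: -0.0
grip_force: 0.0
t 3.05 tcp box [-0.0412  0.2204  0.0784] tilt -0.2 F [-0.46 -0.13  0.33] w -0.0
[-0.101, 0.001, -0.005] [-0.001, 0.001, -0.003]
[-0.251, 0.002, -0.005] [-0.001, 0.001, -0.003]
```

View pics/k1.png

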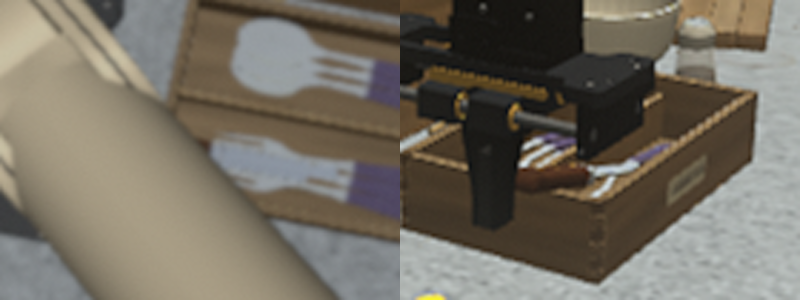

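The fingers stand just outside the butt, in line with the handle. I push slowly.

```bash
python3 -m pendant '[[1,-0.03,0,-0.005,0,0,0],[1,-0.06,0,-0.005,0,0,0],[1,-0.08,0,-0.005,0,0,0],[1,-0.1,0,-0.005,0,0,0],[1,-0.12,0,-0.005,0,0,0],[1,-0.14,0,-0.005,0,0,0],[1,-0.16,0,-0.005,0,0,0],[1,-0.18,0,-0.005,0,0,0]]'
python3 - <<'E'
from h import *
aim([(-.041,.14,.08,0)])
a=cam('top')['pixels'][230:340,260:400]; b=cam('side')['pixels'][190:290,300:440]
A=np.hstack([cv2.resize(np.array(i),(400,300),interpolation=cv2.INTER_CUBIC) for i in(a,b)]); cv2.imwrite('pics/k2.png',A[:,:,::-1])
E
```

```text
time: 4.15
ee_pos: [0.5476, 0.1027, 0.082]
eef_rot: [0.777, 0.63, 0.0, 0.0]
ft_force: [0.2, 0.2, -0.5]
width: 0.0004
grip_force: 0.1
t 4.15 tcp box [-0.0415  0.1685  0.082 ] tilt 0.0 F [ 0.15  0.27 -0.47] w 0.0004
[-0.095, 0.002, 0.007] [0.0, 0.0, -0.002]
```

View pics/k2.png

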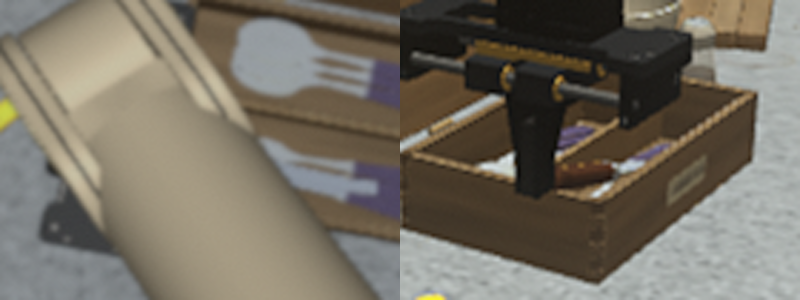

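The knife has slid in with the fingers on its butt. I lower them slightly and continue.

```bash
python3 -m pendant '[[1,-0.015,0,0.012,0,0,0],[1,-0.035,0,0.012,0,0,0],[1,-0.055,0,0.012,0,0,0],[1,-0.075,0,0.012,0,0,0],[1,-0.095,0,0.012,0,0,0],[1,-0.11,0,0.012,0,0,0],[1,-0.12,0,0.012,0,0,0],[1,-0.12,0,0.012,0,0,0]]'
python3 - <<'E'
from h import *
aim([(-.041,.14,.08,0)])
a=cam('top')['pixels'][230:340,260:400]; b=cam('side')['pixels'][190:290,300:440]
A=np.hstack([cv2.resize(np.array(i),(400,300),interpolation=cv2.INTER_CUBIC) for i in(a,b)]); cv2.imwrite('pics/k3.png',A[:,:,::-1])
E
```

```text
time: 5.25
ee_pos: [0.5402, 0.0676, 0.0784]
eef_rot: [0.777, 0.63, -0.0, 0.0]
ft_force: [-0.2, 0.1, 0.5]
width: 0.0006
grip_force: 0.0
t 5.25 tcp box [-0.0416  0.1326  0.0784] tilt 0.0 F [-0.18  0.1   0.55] w 0.0006
[0.025, 0.002, -0.005] [0.0, 0.0, -0.002]
```

View pics/k3.png

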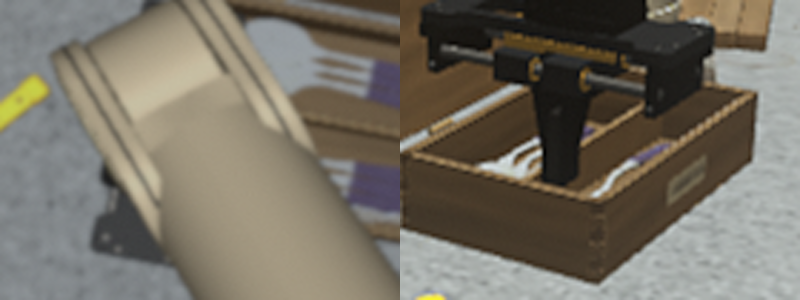

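```bash
python3 -m pendant '[[1,0,0,-0.1,0,0,0],[1,0,0,-0.25,0,0,0],[1,0,0,-0.45,0,0,0],[1,0,0,-0.6,0,0,0],[0.2,0,-0.2,-0.75,0,0,0],[0.2,0,-0.3,-0.75,0,0,0],[0.2,0,-0.3,-0.75,0,0,0]]'
python3 - <<'E'
from h import *
aim([(.15,.05,.3,-10)])
a=cam('top'); save(a,'pics/k4t.png'); b=cam('side')
A=np.hstack([cv2.resize(np.array(i),(400,300),interpolation=cv2.INTER_CUBIC) for i in(a['pixels'][230:340,260:400],b['pixels'][190:290,300:440])]); cv2.imwrite('pics/k4.png',A[:,:,::-1])
E
```

```text
time: 6.22
ee_pos: [0.4508, 0.0877, 0.3048]
eef_rot: [0.776, 0.631, -0.0, 0.003]
ft_force: [-0.2, -0.4, -0.5]
width: 0.0225
grip_force: 0.0
t 6.22 tcp box [-0.1332  0.1342  0.3048] tilt 0.2 F [-0.12 -0.4  -0.52] w 0.0225
[-0.279, 0.945, 0.021] [0.085, 0.002, -0.001]
```

View pics/k4.png

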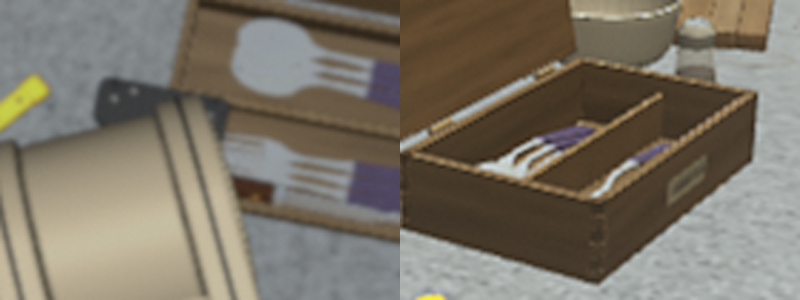

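Both views show the handle inside the box and nothing of the knife above the rim. Next I bring the half-open fingers astride the lid edge, without pinching.

```bash
cat >> h.py <<'E'
def lid(th,phi,by=.05,dn=0,dz=0,rho=.167,k=.006):
    f=np.radians(phi); P=np.array([.09-rho*np.cos(th)+.0045*np.sin(th),.061+rho*np.sin(th)+.0045*np.cos(th)])
    P=P-k*np.array([np.sin(f),-np.cos(f)])+dn*np.array([np.cos(f),np.sin(f)])
    return (P[0],by,P[1]+dz,phi)
E
python3 - <<'E'
from h import *
aim([lid(1.82,0,dz=.07)])
E
```

```text
t 6.33 tcp box [-0.1315  0.1329  0.3036] tilt 0.1 F [-0.68 -0.44  0.82] w 0.0297
[-0.273, 0.891, 0.021] [0.001, 0.001, -0.002]
```

```bash
python3 -m pendant '[[0.2,-0.1,0.2,0.02,0,0,0],[0.2,-0.2,0.4,0.02,0,0,0],[0.2,-0.27,0.6,0.02,0,0,0],[0.2,-0.27,0.8,0.02,0,0,0],[0.2,-0.27,0.89,0.02,0,0,0],[0.2,-0.27,0.89,0.02,0,0,0],[0.2,-0.27,0.89,0.02,0,0,0]]'
python3 - <<'E'
from h import *
aim([lid(1.82,0)])
b=cam('side')
cv2.imwrite('pics/l1.png',cv2.resize(np.array(b['pixels'][60:260,240:440]),(600,600),interpolation=cv2.INTER_CUBIC)[:,:,::-1])
E
```

```text
time: 7.2
ee_pos: [0.6966, -0.0474, 0.2959]
eef_rot: [0.777, 0.63, -0.0, -0.001]
ft_force: [0.4, -0.2, 0.9]
width: 0.0347
grip_force: 0.0
t 7.2 tcp box [0.1348 0.0517 0.2959] tilt -0.1 F [ 0.46 -0.07  0.86] w 0.0347
[-0.006, 0.003, 0.227] [-0.001, -0.0, -0.002]
```

View pics/l1.png

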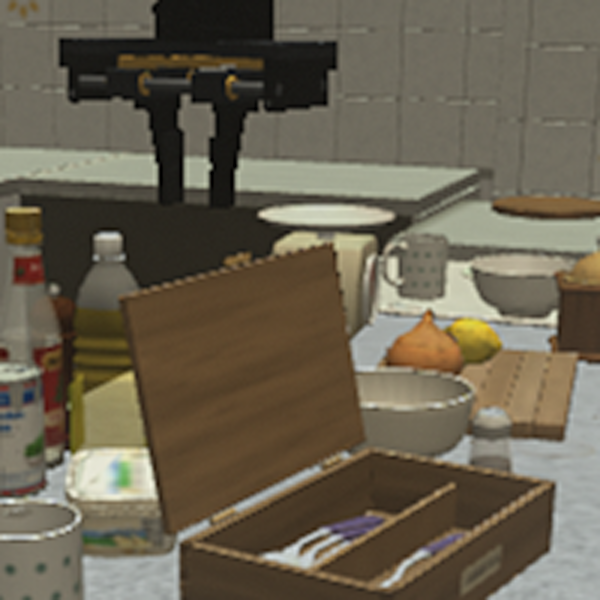

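The fingers hang above the lid edge, tips near (172,200) and (222,200). The edge runs from (122,297) to (335,247). I lower the fingers astride it.

```bash
python3 -m pendant '[[0.2,-0.006,0.003,0.06,0,0,0],[0.2,-0.006,0.003,0.12,0,0,0],[0.2,-0.006,0.003,0.16,0,0,0],[0.2,-0.006,0.003,0.2,0,0,0],[0.2,-0.006,0.003,0.22,0,0,0],[0.2,-0.006,0.003,0.227,0,0,0],[0.2,-0.006,0.003,0.227,0,0,0]]'
python3 - <<'E'
from h import *
aim([lid(t,0) for t in np.arange(1.77,1.37,-.05)])
E
```

```text
time: 8.12
ee_pos: [0.6973, -0.0498, 0.2296]
eef_rot: [0.777, 0.63, 0.0, 0.0]
ft_force: [-0.4, -0.1, 0.5]
width: 0.035
grip_force: 0.0
t 8.12 tcp box [0.136  0.0495 0.2296] tilt 0.0 F [-0.39 -0.13  0.46] w 0.035
[0.002, -0.029, -0.001] [0.0, -0.0, -0.002]
[0.001, -0.056, -0.006] [0.0, -0.0, -0.002]
[0.001, -0.083, -0.01] [0.0, -0.0, -0.002]
[0.001, -0.111, -0.013] [0.0, -0.0, -0.002]
[0.001, -0.139, -0.015] [0.0, -0.0, -0.002]
[0.001, -0.167, -0.015] [0.0, -0.0, -0.002]
[0.001, -0.194, -0.013] [0.0, -0.0, -0.002]
[0.001, -0.222, -0.011] [0.0, -0.0, -0.002]
```

```bash
python3 -m pendant '[[0.2,0,-0.029,-0.001,0,0,0],[0.2,0,-0.056,-0.006,0,0,0],[0.2,0,-0.083,-0.01,0,0,0],[0.2,0,-0.111,-0.013,0,0,0],[0.2,0,-0.139,-0.015,0,0,0],[0.2,0,-0.167,-0.015,0,0,0],[0.2,0,-0.194,-0.013,0,0,0],[0.2,0,-0.222,-0.011,0,0,0]]'
python3 - <<'E'
from h import *
aim([lid(t,p) for t,p in zip(np.arange(1.37,1.0,-.05),(0,2,5,8,11,14,17,20))])
b=cam('side');save(b,'pics/l2.png')
E
```

```text
time: 9.12
ee_pos: [0.6314, -0.036, 0.2325]
eef_rot: [0.777, 0.63, -0.0, -0.0]
ft_force: [0.2, 0.7, -0.1]
width: 0.0345
grip_force: 0.1
t 9.12 tcp box [0.0687 0.0497 0.2325] tilt -0.0 F [ 0.08  0.77 -0.13] w 0.0345
[0.001, -0.025, 0.003] [-0.0, 0.0, -0.002]
[0.001, -0.053, 0.009] [-0.017, 0.0, -0.002]
[0.001, -0.081, 0.016] [-0.042, 0.0, -0.002]
[0.001, -0.109, 0.024] [-0.067, 0.0, -0.002]
[0.001, -0.136, 0.034] [-0.092, 0.0, -0.002]
[0.001, -0.163, 0.045] [-0.117, 0.0, -0.002]
[0.0, -0.189, 0.057] [-0.142, 0.0, -0.002]
[0.0, -0.214, 0.071] [-0.167, 0.0, -0.002]
```

```bash
python3 -m pendant '[[0.2,0,-0.025,0.003,0,0,0],[0.2,0,-0.053,0.009,-0.017,0,0],[0.2,0,-0.081,0.016,-0.042,0,0],[0.2,0,-0.109,0.024,-0.067,0,0],[0.2,0,-0.136,0.034,-0.092,0,0],[0.2,0,-0.163,0.045,-0.117,0,0],[0.2,0,-0.189,0.057,-0.142,0,0],[0.2,0,-0.214,0.071,-0.167,0,0]]'
python3 - <<'E'
from h import *
aim([lid(t,p) for t,p in zip(np.arange(.98,.6,-.05),(23,26,29,32,34,36,38,40))])
b=cam('side');save(b,'pics/l3.png')
E
```

```text
time: 10.18
ee_pos: [0.5686, -0.0228, 0.211]
eef_rot: [0.765, 0.62, 0.11, 0.136]
ft_force: [-0.5, 0.7, 0.0]
width: 0.0351
grip_force: 0.1
t 10.18 tcp box [0.0045 0.0499 0.211 ] tilt 20.1 F [-0.66  0.54  0.04] w 0.0351
[0.0, -0.023, 0.003] [-0.024, 0.001, -0.002]
[0.0, -0.051, 0.01] [-0.049, 0.001, -0.002]
[0.0, -0.079, 0.018] [-0.074, 0.001, -0.002]
[-0.0, -0.106, 0.027] [-0.099, 0.001, -0.002]
[-0.0, -0.133, 0.038] [-0.116, 0.001, -0.002]
[-0.0, -0.158, 0.05] [-0.132, 0.001, -0.002]
[-0.0, -0.184, 0.063] [-0.149, 0.001, -0.001]
[-0.0, -0.208, 0.078] [-0.166, 0.001, -0.001]
```

```bash
python3 -m pendant '[[0.2,0,-0.023,0.003,-0.024,0,0],[0.2,0,-0.051,0.01,-0.049,0,0],[0.2,0,-0.079,0.018,-0.074,0,0],[0.2,0,-0.106,0.027,-0.099,0,0],[0.2,0,-0.133,0.038,-0.116,0,0],[0.2,0,-0.158,0.05,-0.132,0,0],[0.2,0,-0.184,0.063,-0.149,0,0],[0.2,0,-0.208,0.078,-0.166,0,0]]'
python3 - <<'E'
from h import *
aim([lid(t,40) for t in np.arange(.59,.3,-.04)])
b=cam('side');cv2.imwrite('pics/l4.png',cv2.resize(np.array(b['pixels'][60:300,220:460]),(600,600),interpolation=cv2.INTER_CUBIC)[:,:,::-1])
E
```

```text
time: 11.22
ee_pos: [0.5193, -0.0122, 0.1676]
eef_rot: [0.73, 0.592, 0.215, 0.266]
ft_force: [-0.7, 0.2, -2.1]
width: 0.0348
grip_force: 0.2
t 11.22 tcp box [-0.0459  0.0502  0.1676] tilt 40.0 F [-0.76  0.09 -2.07] w 0.0348
[-0.001, -0.022, 0.005] [-0.0, 0.001, -0.001]
[-0.001, -0.044, 0.011] [-0.0, 0.001, -0.001]
[-0.001, -0.065, 0.018] [-0.0, 0.001, -0.001]
[-0.001, -0.086, 0.026] [-0.0, 0.001, -0.001]
[-0.001, -0.106, 0.034] [-0.0, 0.001, -0.001]
[-0.001, -0.126, 0.044] [-0.0, 0.001, -0.001]
[-0.001, -0.146, 0.054] [-0.0, 0.001, -0.001]
[-0.001, -0.166, 0.065] [-0.0, 0.001, -0.001]
```

View pics/l4.png

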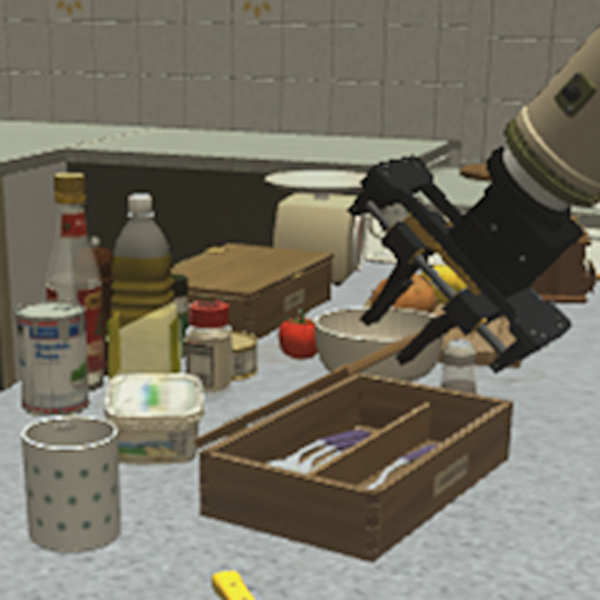

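The lid rests between the fingers, seen edge-on from (195,440) to (430,335), which puts it at about 0.6 rad. The box has not moved, and I continue letting the lid down.

```bash
python3 -m pendant '[[0.2,0,-0.022,0.005,0,0,0],[0.2,0,-0.044,0.011,0,0,0],[0.2,0,-0.065,0.018,0,0,0],[0.2,0,-0.086,0.026,0,0,0],[0.2,0,-0.106,0.034,0,0,0],[0.2,0,-0.126,0.044,0,0,0],[0.2,0,-0.146,0.054,0,0,0],[0.2,0,-0.166,0.065,0,0,0]]'
python3 - <<'E'
from h import *
P=lid(.19,40)
aim([lid(t,40) for t in (.28,.25,.22,.2)]+[(P[0]-d,.05,P[2]+u,40) for d,u in((.006,0),(.014,0),(.03,.0),(.06,0.02))])
E
```

```text
time: 12.28
ee_pos: [0.4996, -0.0061, 0.1222]
eef_rot: [0.731, 0.592, 0.213, 0.264]
ft_force: [-2.2, 0.4, -0.4]
width: 0.0349
grip_force: 0.8
t 12.28 tcp box [-0.0664  0.0522  0.1222] tilt 39.6 F [-2.2  -0.02 -0.38] w 0.0349
[-0.007, -0.03, 0.002] [-0.003, 0.002, -0.001]
[-0.007, -0.044, 0.011] [-0.003, 0.002, -0.001]
[-0.007, -0.058, 0.02] [-0.003, 0.002, -0.001]
[-0.007, -0.067, 0.027] [-0.003, 0.002, -0.001]
[-0.008, -0.086, 0.018] [-0.003, 0.002, -0.001]
[-0.008, -0.107, 0.001] [-0.003, 0.002, -0.001]
[-0.008, -0.148, -0.033] [-0.003, 0.002, -0.001]
[-0.008, -0.182, -0.148] [-0.003, 0.002, -0.001]
```

```bash
python3 -m pendant '[[0.2,-0.005,-0.03,0.002,0,0,0],[0.2,-0.005,-0.044,0.011,0,0,0],[0.2,-0.005,-0.058,0.02,0,0,0],[0.2,-0.005,-0.067,0.027,0,0,0],[0.2,-0.005,-0.086,0.018,0,0,0],[0.2,-0.005,-0.107,0.001,0,0,0],[0.2,-0.005,-0.148,-0.033,0,0,0],[0.2,-0.005,-0.19,-0.15,0,0,0]]'
python3 - <<'E'
from h import *
aim([(-.18,.05,.25,40)])
E
```

```text
time: 13.28
ee_pos: [0.4761, 0.0154, 0.1328]
eef_rot: [0.737, 0.595, 0.196, 0.254]
ft_force: [-0.6, 0.2, 0.4]
width: 0.0348
grip_force: 0.0
t 13.28 tcp box [-0.0938  0.0685  0.1328] tilt 37.4 F [-0.61  0.04  0.39] w 0.0348
[-0.071, 0.01, -0.484] [-0.021, 0.009, -0.001]
```

```bash
python3 -m pendant '[[0.2,0,0.06,-0.08,0,0,0],[0.2,0,0.12,-0.16,0.05,0,0],[0.2,0,0.2,-0.27,0.1,0,0],[0.2,0,0.25,-0.35,0.15,0,0],[0.2,0,0.25,-0.35,0.2,0,0],[0.2,0,0.25,-0.35,0.2,0,0]]'
python3 - <<'E'
from h import *
aim([(-.18,.05,.25,40)])
t=cam('top');s=cam('side');save(t,'pics/e_t.png');save(s,'pics/e_s.png')
bx=np.load('box.npz'); W=lambda a,b,c: bx['o']+a*bx['x']+b*bx['y']+np.array([0,0,c])
# edge rows along vertical line through the front-left corner, side view: expect lid top corner at z=.07 shut
for nm,P in(('FLtop',(-.085,.142,.0705)),('FLbot',(-.083,.14,0)),('BLtop',(.09,.142,.0705)),('FRtop',(-.085,-.142,.0705))): print(nm,proj(s,W(*P)).round(1),proj(t,W(*P)).round(1))
hsv=cv2.cvtColor(np.array(s['pixels']),cv2.COLOR_RGB2HSV)
m=cv2.inRange(hsv,(5,70,20),(25,255,190)); m[:190]=0;m[300:]=0;m[:,:290]=0;m[:,440:]=0
n,l,st,_=cv2.connectedComponentsWithStats(m);i=1+st[1:,4].argmax();k=max(cv2.findContours((l==i).astype('uint8'),0,2)[0],key=cv2.contourArea)
print('side box bbox',st[i],'hull',cv2.approxPolyDP(cv2.convexHull(k),3,True)[:,0].tolist())
hsv=cv2.cvtColor(np.array(t['pixels']),cv2.COLOR_RGB2HSV)
m=cv2.inRange(hsv,(5,70,20),(25,255,190)); m[:150]=0;m[350:]=0;m[:,:290]=0;m[:,490:]=0
n,l,st,_=cv2.connectedComponentsWithStats(m);i=1+st[1:,4].argmax();k=max(cv2.findContours((l==i).astype('uint8'),0,2)[0],key=cv2.contourArea)
print('top hull',cv2.approxPolyDP(cv2.convexHull(k),3,True)[:,0].tolist())
E
```

```text
time: 14.02
ee_pos: [0.4736, 0.0187, 0.262]
eef_rot: [0.773, 0.623, 0.07, 0.094]
ft_force: [-0.3, -0.3, -0.7]
width: 0.0346
grip_force: 0.0
t 14.03 tcp box [-0.0969  0.0712  0.262 ] tilt 13.5 F [-0.21 -0.34 -0.69] w 0.0346
[-0.073, -0.278, -0.025] [-0.221, 0.006, -0.003]
FLtop [372.8 253.1] [310.2 301.3]
FLbot [371.  285.3] [311.8 302.5]
BLtop [299.1 235.9] [325.7 222.8]
FRtop [427.5 215.9] [440.7 326.9]
side box bbox [ 299  205  127   79 6678] hull [[425, 217], [422, 243], [369, 283], [300, 265], [299, 237], [362, 205]]
top hull [[326, 226], [350, 227], [451, 250], [439, 323], [367, 315], [313, 300]]
```

Run:
```python
from h import *
s=cam('side');t=cam('top');bx=np.load('box.npz'); W=lambda a,b,c: bx['o']+a*bx['x']+b*bx['y']+np.array([0,0,c])
p=np.array(s['pixels']).astype(int)
for b in(.1,0.07,-.1):
  out=[]
  for z in np.arange(.045,.12,.0025):
    u,v=proj(s,W(-.084,b,z)); out.append(cv2.getRectSubPix(np.array(s['pixels']),(1,1),(float(u),float(v)))[0,0].sum().item() if 0 else int(p[int(round(v)),int(round(u))].sum()))
  print(b,out)
for th in(0,.03,.06,.1):
  e=lambda b:proj(s,W(.09-.175*np.cos(th)+.009*np.sin(th),b,.061+.175*np.sin(th)+.009*np.cos(th))).round(1)
  print(th,'FR',e(-.142),'FL',e(.142))
print('BR',proj(s,W(.095,-.142,.07)).round(1))
P=two(t,(439.5,323.5),s,(425.5,217))
d=P[0]-bx['o'];print('FR corner',d@bx['x'],d@bx['y'],d[2],P[1])
print(np.array(s['pixels'])[246:262,373].sum(1).tolist())
```

```text
0.1 [182, 180, 182, 183, 187, 187, 181, 212, 235, 186, 165, 337, 341, 344, 339, 339, 340, 333, 322, 316, 303, 299, 316, 332, 332, 325, 325, 326, 322, 318]
0.07 [187, 185, 186, 186, 189, 186, 186, 211, 182, 162, 198, 303, 349, 349, 345, 341, 334, 333, 325, 313, 305, 308, 313, 317, 323, 331, 327, 318, 314, 306]
-0.1 [186, 188, 188, 185, 185, 189, 185, 206, 223, 191, 247, 342, 361, 355, 339, 343, 509, 486, 466, 481, 516, 524, 531, 490, 303, 175, 199, 211, 227, 318]
0 FR [427.5 216.1] FL [372.8 253.3]
0.03 FR [427.5 214. ] FL [372.8 250.8]
0.06 FR [427.5 211.9] FL [372.6 248.2]
0.1 FR [427.3 209. ] FL [372.4 244.7]
BR [361.3 204.3]
FR corner -0.07967314788792162 -0.1393360792067227 0.06763779073604068 0.0030207309767475723
[340, 341, 331, 323, 327, 320, 254, 165, 195, 223, 181, 177, 182, 185, 185, 178]
```

The lid's front top edge measures z ≈ 0.070 at both ends and its corners match the shut position. The robot is clear, so I hand in.

```bash
python3 -c "
from bench import r; print(r.close_job())"
```

```text
the job is handed in; nothing more can be done
None
```

I pushed the knife into the box and let the lid down on the fingers until it measured shut (front edge about 70 mm high). I then handed in the job with the arm clear; no verdict came back.

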